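# Unclip the snack-box lid and lay it in the washing-up tray

### The job

Pinch the two side tabs of the snack box's lid together to unclip it, lift it off and set it down flat on the worktop, clear of the tray, and let go of it. Then take the lid again, this time by the upright ridge on its top, and lay it in the low steel tray, flat and right way up on the tray's floor, without dropping it from a height. Leave the mug, the lemon and the egg timer where they are.

Things in the scene. Friction and masses are not known exactly. Their poses are not given: they have to be found in the camera images.
- snack_box: Narrow open-topped grey plastic snack box, 164 (its x) x 54 (its y) x 66 mm high, fixed to the worktop, on the left or the right, the tray on the other side; origin at the centre of its underside, x along its length, z up. The middle of both long sides (+y and -y) is notched, 32 mm wide from the rim down to 40 mm height; the lid's tabs stand in the notches.
- lid_mid (a point): Centre, half-way up, of the loose white plastic lid, about 170 g; x along its length, z up. Plate 168 (x) x 58 (y) x 6 mm, its top 3 mm above this point; skirt to 29 mm below (the lid stands on it), ridge to 29 mm above. At the start clipped on the box, axes along the box's, this point 69 mm above the worktop, with 1 to 2 mm of play. The same after a half turn.
- lid_ridge: Upright white ridge fixed across the middle of the lid's top, the lid's handle: 14 mm thick (x of lid), 32 mm long (y of lid), 26 mm high; origin at the centre of its foot on the plate, z up, axes along the lid's.
- tab_a (a joint): Tab on the lid's +y side, how far it is pressed in towards the lid's middle, in m: 0 free, 0.005 fully in; springs back out. Needs 3 N to start, 7 N fully in. The lid comes straight up off the box only while both tabs are in by 3.5 mm or more; else their lugs hold it under the box's lips.
- tab_b (a joint): The same for the tab on the lid's -y side.
- tab_a_face (a point): Centre of the grooved outer face of the +y tab, 28 mm wide (x of lid), 27 mm high, 11.5 mm below the lid's centre point. The two faces stand 67 mm apart when free, 57 mm when fully in, always proud of the box's sides (54 mm). The plate is cut away above the tabs; a tab's top is 1 mm below the plate's.
- tab_b_face (a point): The same for the -y tab.
- tray: Low open steel washing-up tray, 208 (its x) x 100 (its y) x 32 mm high, walls and floor 4 mm thick, fixed to the worktop; origin at the centre of its underside, x along its length, z up. Inner space 200 x 92 mm: the lid fits in lengthwise either way round, but there is no room for fingers beside its tabs. The worktop between tray and box is free.
- mug: Speckled pale mug, 83 x 120 x 96 mm, bystander behind the work; origin at the centre of its underside. Over and behind it hang wall cabinets, whose fronts reach to about 0.6 m ahead of the robot and whose undersides are about 0.48 m above the worktop: keep the arm clear of them.
- lemon: Lemon, 77 x 52 x 53 mm, bystander at the left; origin at its underside.
- timer: Egg timer with an orange dome on a cream base, 58 mm across and 57 mm high, bystander at the right; origin at the centre of its underside.

How it is judged:
By the outcome, as a careful person would: the job done as asked, in the order asked, and still so for the second after the job is handed in, with the robot touching nothing.
It also fails if it takes over 59 s, if anything falls off the work surface, if the arm or the gripper's body presses on something with over 40 N, if the wrist force passes 120 N, or if a joint passes its speed limit or range.

### The arm

A 6-joint arm with a two-finger parallel gripper is mounted at the origin on a cart in front of the work surface, level with it; the furniture and walls round the work are solid. World frame = base frame: x ahead of the robot, y to its left, z up, the work surface at z = 0. Lengths are in m, angles in rad, forces in N, time in s.
With the tool pointing down it reaches from about 0.225 to 0.875 m from the base axis. Payload 3.4 kg.
Tool frame: the origin (TCP) lies at the very end of the fingers, on their centre line; the grasp point (between the pads) lies 19 mm behind it; z points along the fingers, y is the direction in which the jaws open and shut (so a half turn about z gives the same grasp; the last joint's range is limited). The gripper opens to 85 mm and grips with 20 to 120 N. Pads are 22 mm wide; open, the fingers measure 114 mm over their backs; the gripper's body (76 mm by 85 mm) begins 54 mm behind the grasp point. The pads swing forward as they close: fully open they stand 13 mm farther back than shut.
Start: joints at [1.051, 0.276, 1.505, -0, 1.361, -0.121], TCP at [0.223, 0.53, 0.231] pointing down, gripper open.
Joint ranges: [-2.89, 2.89], [-0.75, 2.08], [0.22, 2.7], [-1.18, 4.32], [0.11, 2.71], [-2.7, 2.7]. Speed limits (rad/s): [2.57, 2.57, 3.14, 3.14, 3.14, 3.14].

### API

Orientations are given as a unit quaternion [w, x, y, z].
In Python, from rig import telemetry, imaging, manip, finder gives the robot as it stands.
- The arm moves only by the tool arm_command, never from a script. Its argument "steps" is a list of rows, each a list of 3 entries, a list of its own where there are three numbers: the turn, a rotation vector about the world's x, y, z in rad, then the shift along the world's x, y, z in mm, then the closure in counts, from 0 (fully open) to 255 (shut). In form: [[[rx, ry, rz], [dx, dy, dz], grip], ...]. A call has 1 to 20 rows; each row shifts and turns the commanded pose from where the row before left it; what a row does not reach is not made up. A row lasts 1/8 s, in which the tool goes at most 62.5 mm and 10.7 degrees, less where a joint would pass 70% of its speed; a pose out of reach is approached as far as the arm can. A call is refused whole if a number of a shift passes 62.5 or a number of a turn 0.188, either way. A call with a gripper value outside its range is refused whole. The fingers move at their own pace and stop on an object; "newtons" is the grip in N (left out, the last holds). Time passes only in rows, so rows that do not move let the fingers close. It gives the time, the measured TCP pose, the force and the opening at its end, in the units of the state.
- telemetry.get_state(): the state, without advancing time (a new reading comes with each control period).
- imaging.get_image(name): name is "side" or "top" or "wrist"; returns the picture (384x512x3 uint8, blue, green, red); there is no depth.
- imaging.camera_params(name): a dict with "intrinsics" (3x3 intrinsics, pixels), "D" ([k1, k2, p1, p2, k3] as OpenCV has them; the pictures are not rectified), "R" (3x3) and "t" (3): a world point X has camera coordinates R X + t. Camera axes: x right, y down, z forward; pixel columns grow to the right and rows downward; lengths in m; the calibration is good to about 2 mm. A picture is of the moment at which its call begins: read the wrist's pose just before it. camera_params takes no time and is no camera call; for the wrist camera it gives the pose at the moment of the call.
- manip.sign_off(): hands the job in, once; it reports no verdict.
Trained networks look in the newest picture that a camera, given by its name, has taken for a name from the list of things; names that differ only in an ending like _2 or _b are one class to them, and where a whole thing is asked for, a point or a joint stands for the part that bears it (a point fixed in the world has none). Each returns a list of dicts, best first, with "score" (0 to 1); they miss things now and then, are a little off and sometimes report something else, mostly with a low value. They report only what shows in the picture. A call takes as long as a camera call.
- finder.cut_out(camera, thing): "pixels" (384x512 bool, what is visible of it) and "extent" ([left, top, width, height] in pixels, round what is visible of it).
The state is a dict: "clock": time; "qpos": joint angles; "qd": joint speeds; "effort": joint torques, N m; "position": TCP position; "ee_rot": TCP orientation; "contact_force": force on the tool from outside, world axes, zero at the start; "moment": the same for the moment, N m; "width": finger opening in m.
Only numpy, scipy, OpenCV 4.12 (cv2) and the standard library are available. Lean on these libraries where they do the work, as an engineer would, in place of code of your own. Each camera call takes 0.05 s, during which the arm holds its last target.

## Working session

There is one attempt and no reset: what is moved stays moved. The work goes in short steps, Python scripts to look and compute and a tool call to move; the robot and the scene stay as the last step left them, time stands still between calls to the robot, and variables do not carry over. Pictures are saved under pics/ and viewed, and the job is handed in when it is done.

Besides the shell and the picture viewer there is one more tool, called in YAML: its name, and indented under it one key for each argument. arm_command: Moves the arm, as the interface text tells. Its arguments: {"type":"object","properties":{"steps":{"type":"array"},"newtons":{"type":"number"}},"required":["steps"]}

```bash
mkdir -p pics; ls; cat > h.py <<'E'
import numpy as np,cv2
from rig import telemetry, imaging, manip, finder
def cam(n):
    p=imaging.camera_params(n);return [np.array(p[k],float) for k in("intrinsics","D","R","t")]
def ray(n,uv,z):
    K,D,R,t=cam(n)
    x=cv2.undistortPoints(np.array(uv,float).reshape(-1,1,2),K,D).reshape(-1,2)
    d=np.c_[x,np.ones(len(x))]@R; c=-R.T@t
    return c+d*((z-c[2])/d[:,2])[:,None]
def proj(n,X):
    K,D,R,t=cam(n)
    return cv2.projectPoints(np.array(X,float).reshape(-1,1,3),cv2.Rodrigues(R)[0],t,K,D)[0].reshape(-1,2)
E
python3 - <<'E'
from h import *
s=telemetry.get_state();print(s)
for n in("side","top","wrist"):
    im=imaging.get_image(n);cv2.imwrite(f"pics/{n}0.png",im)
    K,D,R,t=cam(n);print(n,-R.T@t,R[2],K[0,0])
    for th in(["snack_box","lid_mid","lid_ridge","tab_a_face","tray"] if n!="wrist" else []):
        r=finder.cut_out(n,th)
        for q in r[:3]:print(th,round(q["score"],2),q["extent"],q["pixels"].sum())
print(telemetry.get_state()["clock"])
E
```

```text
pics
{'clock': 0.0, 'qpos': array([ 1.05096927e+00,  2.76604428e-01,  1.50618141e+00,  1.58881637e-05,
        1.36067333e+00, -1.21027218e-01]), 'qd': array([ 2.45765855e-04, -2.95722031e-04, -6.00585461e-05, -5.00225251e-04,
       -8.84014998e-04, -1.12311672e-04]), 'effort': array([ 5.71847977e-04, -4.16756880e+01, -2.45796454e+01, -5.62754963e-05,
        1.08721107e-02,  8.58589093e-07]), 'position': array([0.22302266, 0.52939856, 0.23041509]), 'ee_rot': array([-3.01321279e-04,  1.98082720e-01,  9.80184863e-01, -8.83305585e-04]), 'contact_force': array([-0.20474612,  0.0941901 , -0.41412651]), 'moment': array([-0.00780332,  0.02523066,  0.02004547]), 'width': 0.08560626426641738}
side [ 0.23762249 -1.49906886  1.16767369] [ 0.15372058  0.79812104 -0.58255711] 459.73744894471923
snack_box 0.56 [211.8, 165.3, 35.2, 8.2] 419
lid_mid 0.7 [213.3, 154.3, 37.9, 15.0] 338
lid_ridge 0.2 [272.4, 166.6, 22.0, 27.5] 477
tab_a_face 0.71 [210.4, 166.0, 39.6, 11.0] 418
tray 0.84 [240.6, 229.4, 54.0, 22.5] 1297
top [ 0.11691704 -0.2050912   1.52090773] [ 0.27949833  0.1275293  -0.95163909] 473.24474360898506
snack_box 0.76 [182.4, 179.7, 31.2, 34.1] 143
lid_mid 0.9 [167.1, 161.2, 47.9, 51.2] 915
tray 0.64 [300.3, 206.0, 56.4, 67.5] 1942
wrist [0.14803531 0.56199916 0.37412338] [ 0.29325377 -0.12394074 -0.94796673] 302.3996627562477
0.65
```

```bash
python3 - <<'E'
import cv2
a=cv2.imread("pics/top0.png");cv2.imwrite("pics/t1.png",cv2.resize(a[100:330,110:410],(800,600),interpolation=2))
a=cv2.imread("pics/side0.png");cv2.imwrite("pics/s1.png",cv2.resize(a[90:300,160:440],(800,600),interpolation=2))
E
```

```text
(no output)
```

View pics/t1.png

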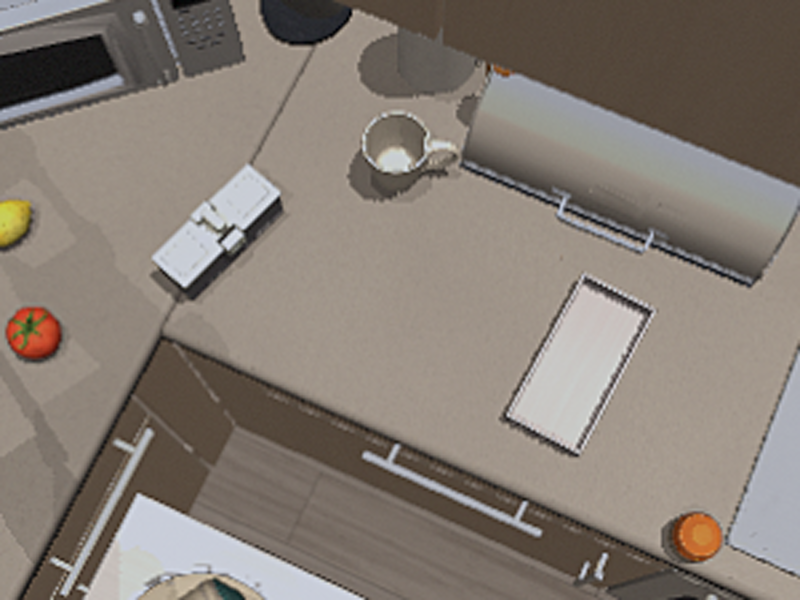

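View pics/s1.png

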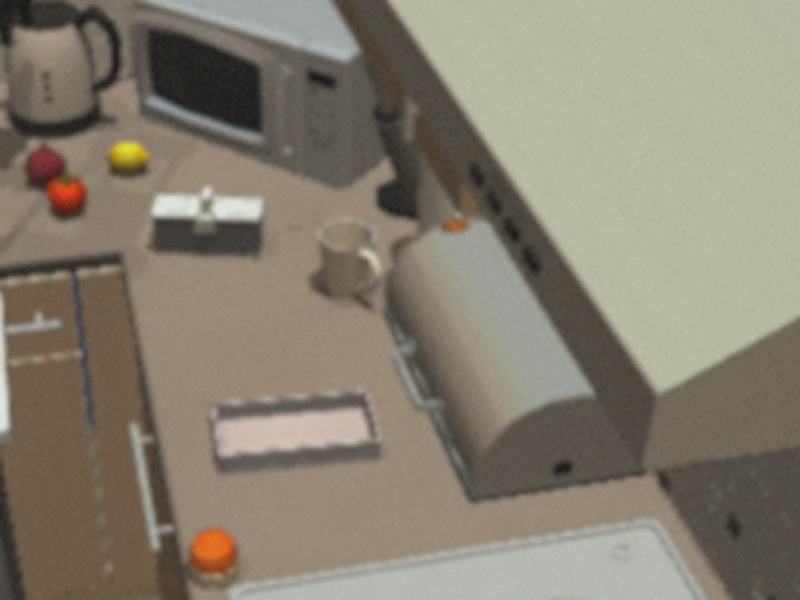

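View pics/wrist0.png

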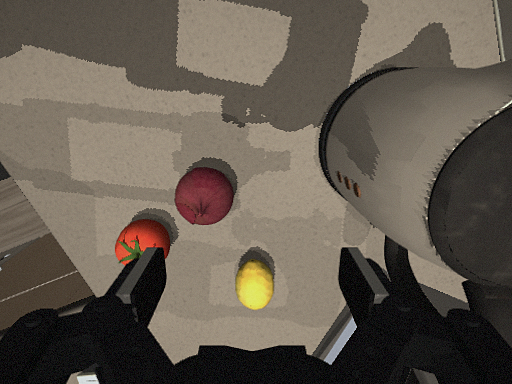

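The top view shows the lid on the box at crop (215,230), the tray at (580,365), the mug at (400,150) and the timer at (697,537). The arm is out of view at the left. The next step is to fit the corners.

```bash
python3 - <<'E'
from h import *
def f(c): return [[110+(x+.5)*.375-.5,100+(y+.5)*.38333-.5] for x,y in c]
lid=ray("top",f([(251,166),(282,202),(187,288),(153,256)]),.072)
tr=ray("top",f([(584,275),(653,310),(577,453),(505,418)]),.032)
for P in(lid,tr):
    print(P.round(3).tolist(),P.mean(0).round(4),[round(float(np.linalg.norm(P[i]-P[(i+1)%4])),4) for i in range(4)])
    for i,j in((0,3),(1,2)):
        d=P[i]-P[j];print(np.degrees(np.arctan2(d[1],d[0])))
for th,z in(("mug",.096),("lemon",.03),("timer",.05)):
    for q in finder.cut_out("top",th)[:1]:
        e=q["extent"];print(th,q["score"],ray("top",[[e[0]+e[2]/2,e[1]+e[3]/2]],z))
E
```

```text
[[0.566, 0.21, 0.072], [0.539, 0.153, 0.072], [0.391, 0.207, 0.072], [0.411, 0.264, 0.072]] [0.4768 0.2083 0.072 ] [0.0626, 0.1572, 0.0597, 0.1649]
-19.124095351801905
-20.042208801158182
[[0.618, -0.219, 0.032], [0.61, -0.313, 0.032], [0.406, -0.296, 0.032], [0.41, -0.202, 0.032]] [ 0.511  -0.2574  0.032 ] [0.0944, 0.2048, 0.0942, 0.2081]
-4.722189913921981
-4.793565001751783
mug 0.88 [[0.64950244 0.03360491 0.096     ]]
lemon 0.68 [[0.37526755 0.46563357 0.03      ]]
timer 0.87 [[ 0.36903767 -0.46083391  0.05      ]]
```

arm_command:
  steps:
    - [[0,0,0.006],[25,-32,2],0]
    - [[0,0,0.006],[25,-32,2],0]
    - [[0,0,0.006],[25,-32,2],0]
    - [[0,0,0.006],[25,-32,2],0]
    - [[0,0,0.006],[25,-32,2],0]
    - [[0,0,0.006],[25,-32,2],0]
    - [[0,0,0.006],[25,-32,2],0]
    - [[0,0,0.006],[25,-32,2],0]
    - [[0,0,0.006],[25,-32,2],0]
    - [[0,0,0.006],[28,-32,2],0]
    - [[0,0,0],[0,0,0],0]
    - [[0,0,0],[0,0,0],0]

```text
clock: 2.3
position: [0.4759, 0.2101, 0.2512]
ee_rot: [-0.0, 0.169, 0.986, 0.0]
contact_force: [-0.5, 0.7, -0.6]
width: 0.0853
```

```bash
cat >look.py <<'E'
from h import *
import sys
from scipy.spatial.transform import Rotation as Ro
s=telemetry.get_state();q=s["ee_rot"];M=Ro.from_quat(np.r_[q[1:],q[0]]).as_matrix()
print(s["clock"],s["position"].round(4),"y ang",np.degrees(np.arctan2(M[1,1],M[0,1])).round(2),"z",M[:,2].round(4),s["contact_force"].round(1),s["width"].round(4),s["qpos"].round(2))
for n in sys.argv[2:]:
    cv2.imwrite(f"pics/{n}{sys.argv[1]}.png",imaging.get_image(n))
E
python3 look.py 1 wrist
```

```text
Traceback (most recent call last):
  File "look.py", line 5, in <module>
    print(s["clock"],s["position"].round(4),"y ang",np.degrees(np.arctan2(M[1,1],M[0,1])).round(2),"z",M[:,2].round(4),s["contact_force"].round(1),s["width"].round(4),s["qpos"].round(2))
                                                                                                                                                   ^^^^^^^^^^^^^^^^
AttributeError: 'float' object has no attribute 'round'
```

```bash
sed -i 's/s\["width"\].round(4)/round(s["width"],4)/' look.py
python3 look.py 1 wrist; python3 -c "
import cv2;a=cv2.imread('pics/wrist1.png');cv2.imwrite('pics/w1.png',cv2.resize(a,(800,600),interpolation=2))"
```

```text
2.3 [0.4759 0.2101 0.2512] y ang 70.56 z [-9.e-04  6.e-04 -1.e+00] [-0.5  0.7 -0.6] 0.0853 [ 0.28  0.18  1.58  0.    1.38 -0.95]
```

View pics/w1.png

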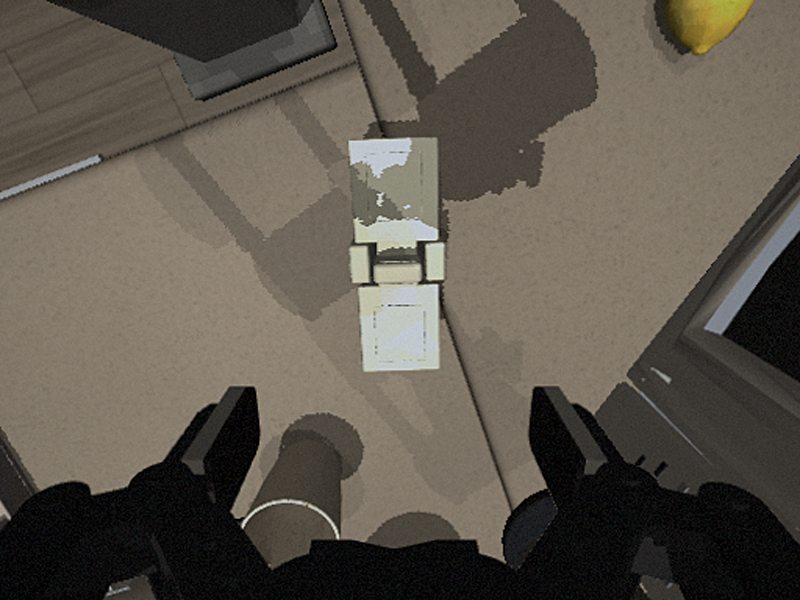

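```bash
python3 - <<'E'
from h import *
def f(c): return [[(x+.5)*.64-.5,(y+.5)*.64-.5] for x,y in c]
P=ray("wrist",f([(349,140),(438,138),(440,370),(363,371)]),.072)
print(P.round(4).tolist(),P.mean(0).round(4),[round(float(np.linalg.norm(P[i]-P[(i+1)%4])),4) for i in range(4)])
for i,j in((0,3),(1,2)):
    d=P[j]-P[i];print(np.degrees(np.arctan2(d[1],d[0])))
T=ray("wrist",f([(350,244),(352,283),(445,283),(444,242)]),.071)
print(T.round(4).tolist(),T.mean(0).round(4),[round(float(np.linalg.norm(T[i]-T[(i+1)%4])),4) for i in range(4)])
R=ray("wrist",f([(374,263),(421,263),(421,282),(374,282)]),.098);print(R.mean(0),np.linalg.norm(R[0]-R[1]))
for a in(-19.5,-20,-21):
  a=np.radians(a)
  X=[[.477,.2085,.072]]+[[.477+.084*sx*np.cos(a)-.029*sy*np.sin(a),.2085+.084*sx*np.sin(a)+.029*sy*np.cos(a),.072] for sx,sy in((-1,-1),(-1,1),(1,1),(1,-1))]
  print((proj("wrist",X)/.64).round(0).tolist())
E
```

```text
[[0.3911, 0.2097, 0.072], [0.4091, 0.2644, 0.072], [0.5687, 0.2151, 0.072], [0.5501, 0.1597, 0.072]] [0.4797 0.2122 0.072 ] [0.0575, 0.167, 0.0584, 0.1666]
-17.483558657517392
-17.16576568676861
[[0.4553, 0.1855, 0.071], [0.4823, 0.1767, 0.071], [0.5044, 0.2394, 0.071], [0.4757, 0.2476, 0.071]] [0.4794 0.2123 0.071 ] [0.0284, 0.0665, 0.0298, 0.0654]
[0.47848333 0.21222671 0.098     ] 0.03036677002124138
[[391.0, 262.0], [346.0, 135.0], [436.0, 136.0], [429.0, 369.0], [353.0, 369.0]]
[[391.0, 262.0], [347.0, 135.0], [437.0, 136.0], [428.0, 370.0], [352.0, 369.0]]
[[391.0, 262.0], [350.0, 134.0], [440.0, 137.0], [427.0, 370.0], [350.0, 368.0]]
```

arm_command:
  steps:
    - [[0,0,0.037],[3.5,2,-20],0]
    - [[0,0,0],[0,0,-40],0]
    - [[0,0,0],[0,0,-40],0]
    - [[0,0,0],[0,0,-30],0]
    - [[0,0,0],[0,0,-15],0]
    - [[0,0,0],[0,0,0],0]
    - [[0,0,0],[0,0,0],0]

```text
clock: 3.22
position: [0.4807, 0.2125, 0.1075]
ee_rot: [0.001, 0.15, 0.989, 0.001]
contact_force: [1.2, 0.4, 0.6]
width: 0.0856
```

```bash

python3 look.py 2 wrist; python3 -c "
import cv2;a=cv2.imread('pics/wrist2.png');cv2.imwrite('pics/w2.png',cv2.resize(a,(800,600),interpolation=2))"
```

```text
3.225 [0.4807 0.2125 0.1075] y ang 72.74 z [ 2.4e-03  8.0e-04 -1.0e+00] [1.2 0.4 0.6] 0.0856 [ 0.28  0.3   1.8   0.    1.04 -0.99]
```

View pics/w2.png

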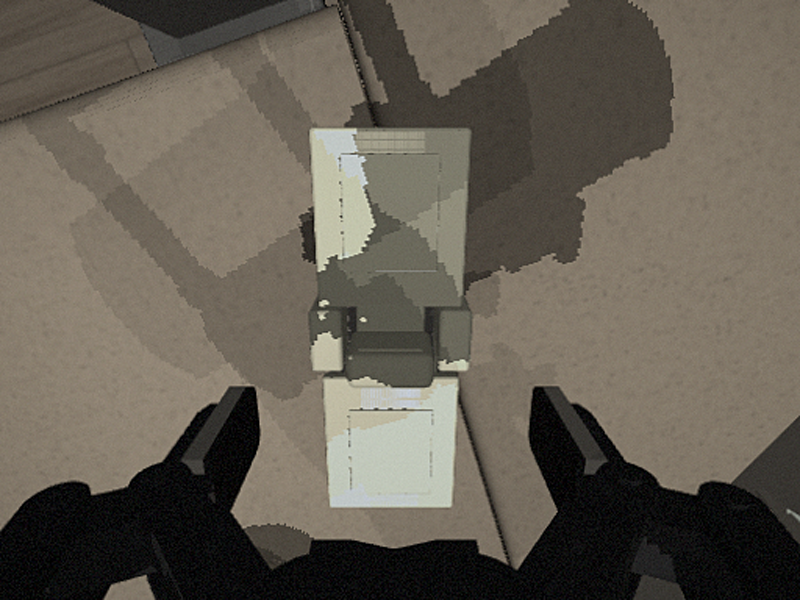

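The view is aligned. Tab outer edges are at columns 311 and 470, and the fingers straddle them with their centre at column 396. I'll remeasure from here.

```bash
python3 - <<'E'
from h import *
def f(c): return [[(x+.5)*.64-.5,(y+.5)*.64-.5] for x,y in c]
P=ray("wrist",f([(310,128),(471,128),(452,507),(330,507)]),.072)
print(P.mean(0).round(4),[round(float(np.linalg.norm(P[i]-P[(i+1)%4])),4) for i in range(4)])
for i,j in((0,3),(1,2)):
    d=P[j]-P[i];print(np.degrees(np.arctan2(d[1],d[0])))
T=ray("wrist",f([(309,311),(312,371),(470,371),(471,308)]),.071)
print(T.mean(0).round(4),[round(float(np.linalg.norm(T[i]-T[(i+1)%4])),4) for i in range(4)])
R=ray("wrist",f([(345,350),(434,350),(433,386),(346,386)]),.098);print(R.mean(0),np.linalg.norm(R[0]-R[1]))
E
```

```text
[0.4798 0.2118 0.072 ] [0.0571, 0.1672, 0.057, 0.1672]
-17.3127950740578
-17.34876310705164
[0.4792 0.2118 0.071 ] [0.0271, 0.0669, 0.0284, 0.0655]
[0.47772827 0.21206173 0.098     ] 0.03150843412162446
```

arm_command:
  steps:
    - [[0,0,0],[-1,-0.7,-20],0]
    - [[0,0,0],[0,0,-20],0]
    - [[0,0,0],[0,0,-18],0]
    - [[0,0,0],[0,0,-12],0]
    - [[0,0,0],[0,0,-4],0]
    - [[0,0,0],[0,0,0],0]
    - [[0,0,0],[0,0,0],0]

```text
clock: 4.15
position: [0.4794, 0.2114, 0.033]
ee_rot: [0.001, 0.15, 0.989, 0.0]
contact_force: [0.7, 1.1, -0.1]
width: 0.0857
```

```bash

python3 look.py 3 wrist; python3 -c "
import cv2;a=cv2.imread('pics/wrist3.png');cv2.imwrite('pics/w3.png',cv2.resize(a,(800,600),interpolation=2))"
```

```text
4.15 [0.4794 0.2114 0.033 ] y ang 72.71 z [ 1.4e-03  5.0e-04 -1.0e+00] [ 0.7  1.1 -0.1] 0.0857 [ 0.28  0.39  1.89  0.    0.86 -0.99]
```

View pics/w3.png

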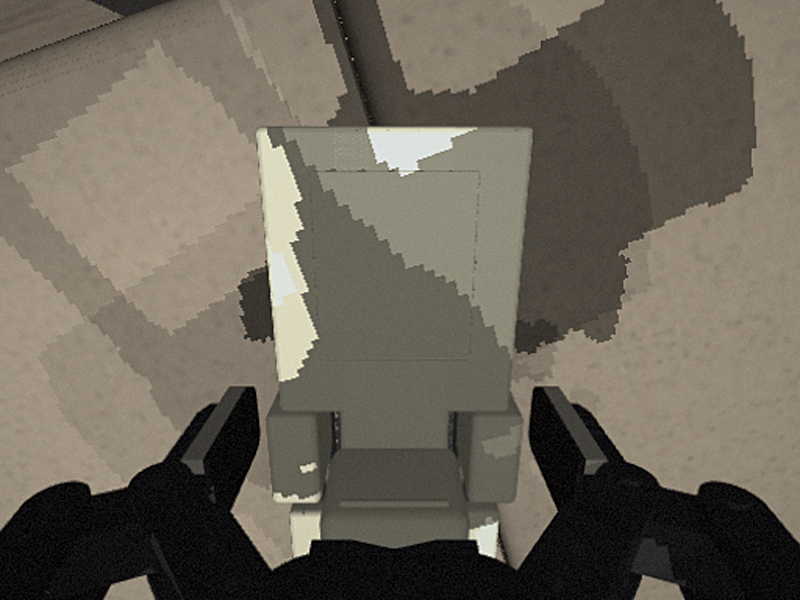

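Fingers are on either side of the tabs, with the gaps about equal. I'll close.

arm_command:
  newtons: 35
  steps:
    - [[0,0,0],[0,0,0],160]
    - [[0,0,0],[0,0,0],160]
    - [[0,0,0],[0,0,0],160]
    - [[0,0,0],[0,0,0],160]
    - [[0,0,0],[0,0,0],160]
    - [[0,0,0],[0,0,0],160]

```text
clock: 4.95
position: [0.4794, 0.2114, 0.0338]
ee_rot: [0.001, 0.15, 0.989, 0.0]
contact_force: [-1.0, 0.5, 9.3]
width: 0.0556
```

```bash

python3 look.py 4 wrist; python3 -c "
import cv2;a=cv2.imread('pics/wrist4.png');cv2.imwrite('pics/w4.png',cv2.resize(a,(800,600),interpolation=2))"
```

```text
4.95 [0.4794 0.2114 0.0338] y ang 72.71 z [ 1.7e-03  6.0e-04 -1.0e+00] [-1.   0.5  9.3] 0.0556 [ 0.28  0.39  1.89  0.    0.86 -0.99]
```

View pics/w4.png

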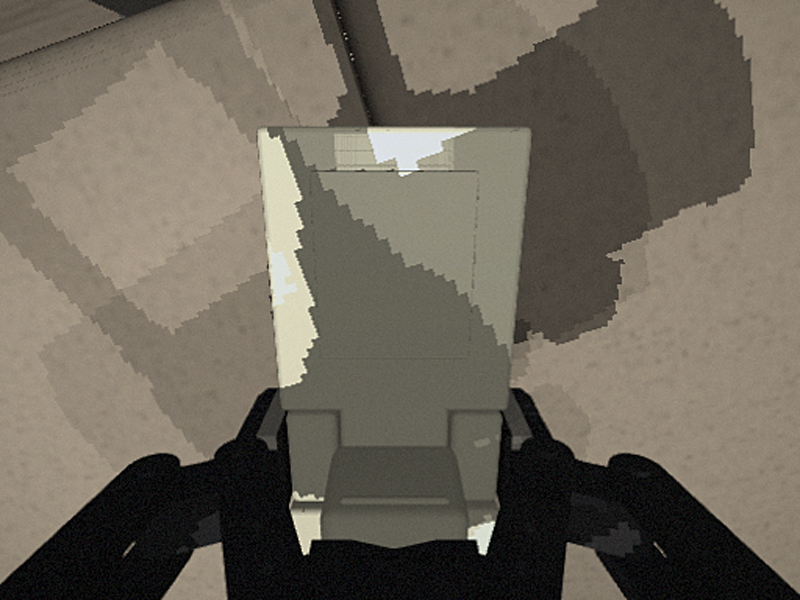

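arm_command:
  steps:
    - [[0,0,0],[0,0,3],160]
    - [[0,0,0],[0,0,5],160]
    - [[0,0,0],[0,0,6],160]
    - [[0,0,0],[0,0,8],160]
    - [[0,0,0],[0,0,10],160]
    - [[0,0,0],[0,0,12],160]
    - [[0,0,0],[0,0,12],160]
    - [[0,0,0],[0,0,10],160]
    - [[0,0,0],[0,0,4],160]
    - [[0,0,0],[0,0,0],160]
    - [[0,0,0],[0,0,0],160]

```text
clock: 6.38
position: [0.4784, 0.2111, 0.1019]
ee_rot: [-0.0, 0.15, 0.989, -0.0]
contact_force: [0.2, 0.1, -2.4]
width: 0.0557
```

```bash

python3 look.py 5 wrist side; python3 - <<'E'
import cv2,numpy as np
a=cv2.imread('pics/wrist5.png');b=cv2.imread('pics/side5.png')[100:220,180:340]
cv2.imwrite('pics/w5.png',np.hstack([cv2.resize(a,(400,300)),cv2.resize(b,(400,300))]))
E
```

```text
6.375 [0.4784 0.2111 0.1019] y ang 72.71 z [-9.e-04 -2.e-04 -1.e+00] [ 0.2  0.1 -2.4] 0.0557 [ 0.28  0.31  1.81  0.    1.02 -0.99]
```

View pics/w5.png

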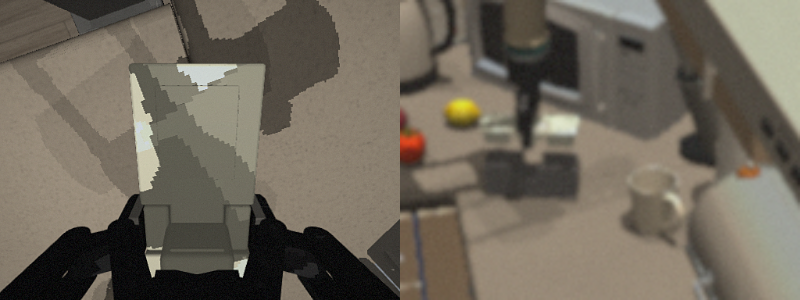

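The lid is off the box and level in the grip. I'll carry it to the free worktop at about (0.465, 0), turning it to the tray's yaw.

arm_command:
  steps:
    - [[0,0,0],[0,-10,0],160]
    - [[0,0,0.02],[-1,-20,0],160]
    - [[0,0,0.03],[-2,-25,0],160]
    - [[0,0,0.03],[-2,-25,0],160]
    - [[0,0,0.03],[-2,-25,0],160]
    - [[0,0,0.03],[-2,-25,0],160]
    - [[0,0,0.03],[-2,-25,0],160]
    - [[0,0,0.03],[-2,-25,0],160]
    - [[0,0,0.02],[-2,-20,0],160]
    - [[0,0,0],[0,-11,0],160]
    - [[0,0,0],[0,0,-15],160]
    - [[0,0,0],[0,0,-20],160]
    - [[0,0,0],[0,0,-20],160]
    - [[0,0,0],[0,0,-20],160]
    - [[0,0,0],[0,0,-12],160]
    - [[0,0,0],[0,0,-6],160]
    - [[0,0,0],[0,0,0],160]
    - [[0,0,0],[0,0,0],160]

```text
clock: 8.72
position: [0.4644, 0.0001, 0.0098]
ee_rot: [0.001, 0.041, 0.999, -0.0]
contact_force: [-0.3, -0.1, -2.6]
width: 0.0558
```

```bash

python3 look.py 6 wrist side; python3 - <<'E'
import cv2,numpy as np
a=cv2.imread('pics/wrist6.png');b=cv2.imread('pics/side6.png')[130:280,180:380]
cv2.imwrite('pics/w6.png',np.hstack([cv2.resize(a,(400,300)),cv2.resize(b,(400,300))]))
E
```

```text
8.725 [4.644e-01 1.000e-04 9.800e-03] y ang 85.31 z [ 1.3e-03 -1.0e-04 -1.0e+00] [-0.3 -0.1 -2.6] 0.0558 [-0.15  0.36  2.05  0.    0.74 -1.64]
```

View pics/w6.png

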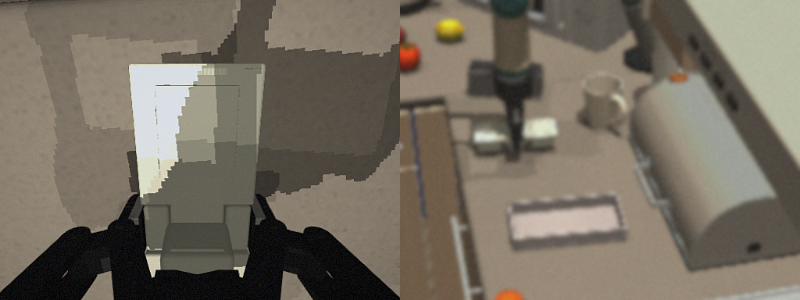

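arm_command:
  steps:
    - [[0,0,0],[0,0,-5],160]
    - [[0,0,0],[0,0,-4],160]
    - [[0,0,0],[0,0,-2],160]
    - [[0,0,0],[0,0,0],160]

```text
clock: 9.32
position: [0.4636, 0.0002, -0.002]
ee_rot: [-0.0, 0.041, 0.999, 0.0]
contact_force: [0.4, 0.1, -1.4]
width: 0.0556
```

arm_command:
  steps:
    - [[0,0,0],[0,0,-1],160]
    - [[0,0,0],[0,0,-1],160]
    - [[0,0,0],[0,0,0],160]

```text
clock: 9.7
position: [0.4638, 0.0002, -0.0037]
ee_rot: [-0.0, 0.041, 0.999, 0.0]
contact_force: [0.9, 0.1, -1.9]
width: 0.0556
```

arm_command:
  steps:
    - [[0,0,0],[0,0,-1],160]
    - [[0,0,0],[0,0,0],160]

```text
clock: 9.95
position: [0.4639, 0.0002, -0.004]
ee_rot: [0.0, 0.041, 0.999, 0.0]
contact_force: [-1.4, -0.2, 5.3]
width: 0.0556
```

arm_command:
  steps:
    - [[0,0,0],[0,0,-1],160]
    - [[0,0,0],[0,0,0],160]

```text
clock: 10.2
position: [0.4639, 0.0002, -0.004]
ee_rot: [0.0, 0.041, 0.999, -0.0]
contact_force: [-3.5, 0.8, 14.4]
width: 0.0558
```

Contact is made. I'll ease off and open.

arm_command:
  steps:
    - [[0,0,0],[0,0,1],160]
    - [[0,0,0],[0,0,0],110]
    - [[0,0,0],[0,0,0],60]
    - [[0,0,0],[0,0,0],0]
    - [[0,0,0],[0,0,0],0]
    - [[0,0,0],[0,0,0],0]
    - [[0,0,0],[0,0,0],0]

```text
clock: 11.08
position: [0.4638, 0.0002, -0.0047]
ee_rot: [-0.0, 0.041, 0.999, 0.0]
contact_force: [0.5, 0.8, 0.5]
width: 0.0854
```

arm_command:
  steps:
    - [[0,0,0],[0,0,8],0]
    - [[0,0,0],[0,0,20],0]
    - [[0,0,0],[0,0,40],0]
    - [[0,0,0],[0,0,60],0]
    - [[0,0,0],[0,0,60],0]
    - [[0,0,0],[0,0,40],0]
    - [[0,0,0],[0,0,0],0]
    - [[0,0,0],[0,0,0],0]

```text
clock: 12.08
position: [0.463, 0.0003, 0.223]
ee_rot: [-0.0, 0.041, 0.999, 0.0]
contact_force: [0.4, 0.3, -0.5]
width: 0.0855
```

```bash

python3 look.py 7 wrist side; python3 - <<'E'
import cv2,numpy as np
a=cv2.imread('pics/wrist7.png');b=cv2.imread('pics/side7.png')[130:280,180:380]
cv2.imwrite('pics/w7.png',cv2.resize(a,(800,600),interpolation=2))
cv2.imwrite('pics/s7.png',cv2.resize(b,(800,600)))
E
```

```text
12.075 [4.63e-01 3.00e-04 2.23e-01] y ang 85.32 z [-8.e-04  2.e-04 -1.e+00] [ 0.4  0.3 -0.5] 0.0855 [-0.15  0.11  1.74  0.    1.29 -1.64]
```

View pics/w7.png

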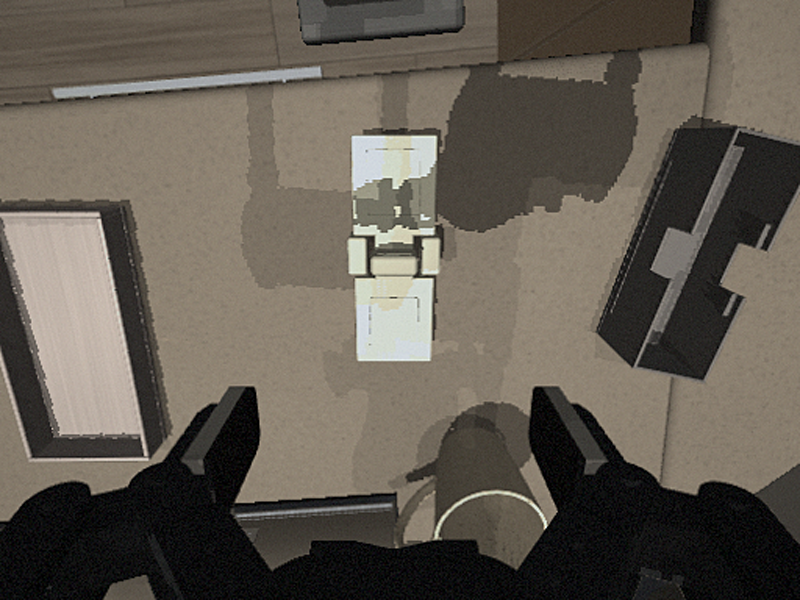

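View pics/s7.png

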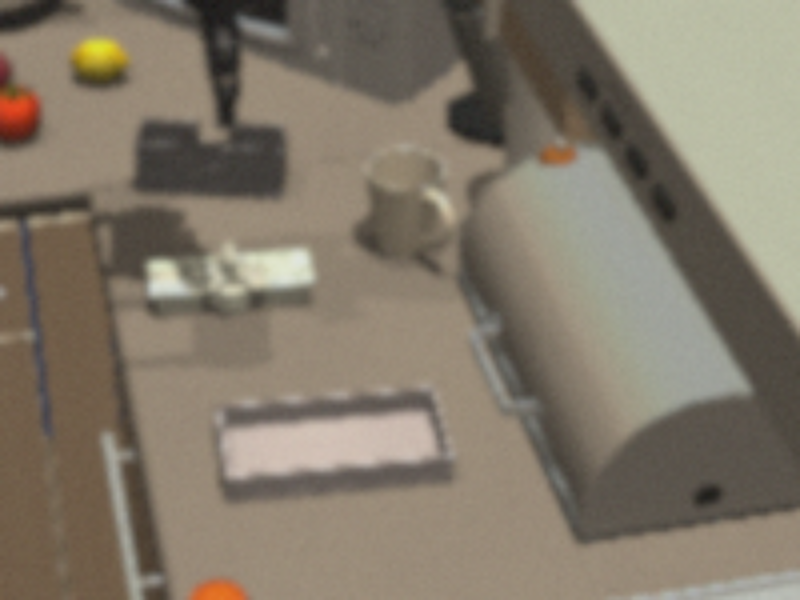

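The lid stands flat on the worktop with its plate centre at about (394,250). The box is open on the right and the tray is on the left.

```bash
python3 - <<'E'
from h import *
def f(c): return [[(x+.5)*.64-.5,(y+.5)*.64-.5] for x,y in c]
P=ray("wrist",f([(351,136),(437,136),(432,361),(358,361)]),.032)
print(P.mean(0).round(4),[round(float(np.linalg.norm(P[i]-P[(i+1)%4])),4) for i in range(4)])
for i,j in((0,3),(1,2)):
    d=P[j]-P[i];print(np.degrees(np.arctan2(d[1],d[0])))
R=ray("wrist",f([(371,260),(418,260),(417,277),(372,277)]),.058);print(R.mean(0),np.linalg.norm(R[0]-R[1]),np.linalg.norm(R[0]-R[3]))
# tray right rim outer edge
E=ray("wrist",f([(128,202),(166,433)]),.032);print(E); d=E[1]-E[0];print(np.degrees(np.arctan2(d[1],d[0])))
E
```

```text
[0.4633 0.0011 0.032 ] [0.0573, 0.1658, 0.0576, 0.1658]
-4.468117228468881
-4.3753012039225245
[0.46470345 0.00089816 0.058     ] 0.03139962840484099 0.011827948866917863
[[ 0.40918617 -0.17980632  0.032     ]
 [ 0.59514331 -0.19708975  0.032     ]]
-5.309990055502469
```

arm_command:
  steps:
    - [[0,0,-0.17],[0,0,0],0]
    - [[0,0,-0.17],[0,0,0],0]
    - [[0,0,-0.17],[0,0,0],0]
    - [[0,0,-0.17],[0,0,0],0]
    - [[0,0,-0.17],[0,0,0],0]
    - [[0,0,-0.17],[0,0,0],0]
    - [[0,0,-0.17],[0,0,0],0]
    - [[0,0,-0.17],[0,0,0],0]
    - [[0,0,-0.17],[0,0,0],0]
    - [[0,0,-0.041],[0,0,0],0]
    - [[0,0,0],[0,0,0],0]
    - [[0,0,0],[0,0,0],0]

```text
clock: 13.68
position: [0.4634, 0.0003, 0.2225]
ee_rot: [-0.001, 0.735, 0.678, -0.001]
contact_force: [-0.6, 0.0, 0.8]
width: 0.0855
```

```bash

python3 look.py 8 wrist; python3 - <<'E'
import cv2,numpy as np
a=cv2.imread('pics/wrist8.png')
cv2.imwrite('pics/w8.png',cv2.resize(a,(800,600),interpolation=2))
E
```

```text
13.675 [4.634e-01 3.000e-04 2.225e-01] y ang -4.67 z [-1.6e-03  3.0e-04 -1.0e+00] [-0.6  0.   0.8] 0.0855 [-0.15  0.11  1.74  0.    1.29 -0.07]
```

View pics/w8.png

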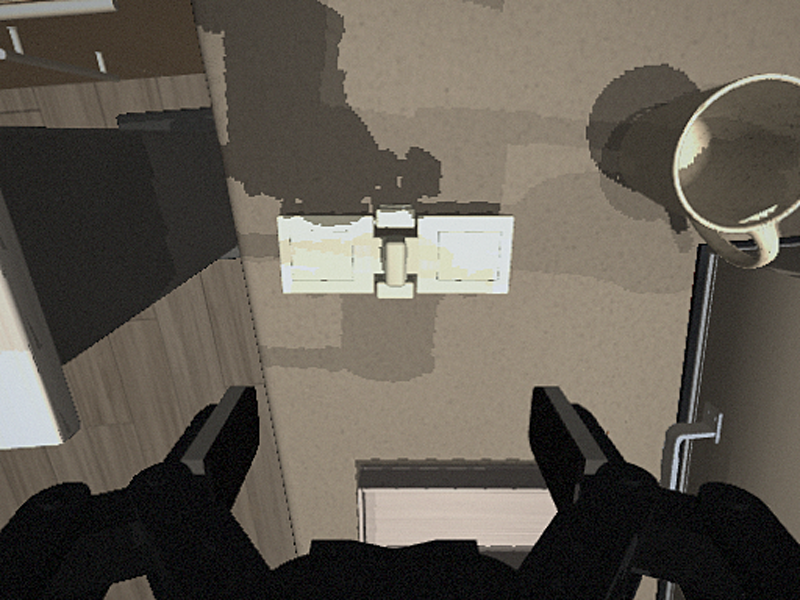

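The ridge is centred at (396,264), and the jaws now open along the lid's length. I'll descend with the fingertips kept above the plate.

arm_command:
  newtons: 40
  steps:
    - [[0,0,0],[0,0.8,-40],0]
    - [[0,0,0],[0,0,-50],0]
    - [[0,0,0],[0,0,-45],0]
    - [[0,0,0],[0,0,-30],0]
    - [[0,0,0],[0,0,-15],0]
    - [[0,0,0],[0,0,-5],0]
    - [[0,0,0],[0,0,0],0]
    - [[0,0,0],[0,0,0],0]

```text
clock: 14.72
position: [0.4645, 0.0009, 0.0391]
ee_rot: [0.001, 0.735, 0.678, 0.001]
contact_force: [0.2, -0.6, -0.3]
width: 0.0852
```

```bash

python3 look.py 9 wrist; python3 - <<'E'
import cv2,numpy as np
a=cv2.imread('pics/wrist9.png')
cv2.imwrite('pics/w9.png',cv2.resize(a,(800,600),interpolation=2))
E
```

```text
14.725 [0.4645 0.0009 0.0391] y ang -4.69 z [ 1.8e-03 -3.0e-04 -1.0e+00] [ 0.2 -0.6 -0.3] 0.0852 [-0.15  0.31  2.01 -0.    0.81 -0.07]
```

View pics/w9.png

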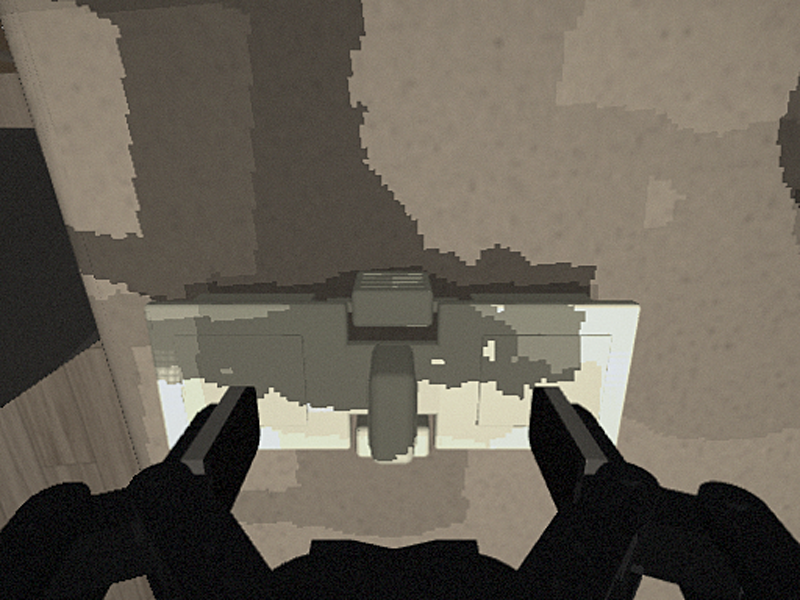

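arm_command:
  newtons: 40
  steps:
    - [[0,0,0],[-0.5,0,-1],100]
    - [[0,0,0],[0,0,0],255]
    - [[0,0,0],[0,0,0],255]
    - [[0,0,0],[0,0,0],255]
    - [[0,0,0],[0,0,0],255]
    - [[0,0,0],[0,0,0],255]
    - [[0,0,0],[0,0,0],255]
    - [[0,0,0],[0,0,0],255]

```text
clock: 15.78
position: [0.4635, 0.001, 0.0375]
ee_rot: [0.0, 0.735, 0.678, 0.0]
contact_force: [-0.9, -0.7, 3.8]
width: 0.0131
```

arm_command:
  steps:
    - [[0,0,0],[0,0,4],255]
    - [[0,0,0],[0,0,10],255]
    - [[0,0,0],[0,0,20],255]
    - [[0,0,0],[0,0,30],255]
    - [[0,0,0],[0,0,30],255]
    - [[0,0,0],[0,0,10],255]
    - [[0,0,0],[0,0,0],255]
    - [[0,0,0],[0,0,0],255]

```text
clock: 16.77
position: [0.4623, 0.0011, 0.1402]
ee_rot: [-0.001, 0.736, 0.678, -0.001]
contact_force: [-1.3, -0.2, -2.0]
width: 0.0133
```

```bash
python3 look.py 10 wrist top
python3 - <<'E'
import cv2
a=cv2.imread("pics/wrist7.png")[120:310,0:130]
cv2.imwrite("pics/z7.png",cv2.resize(a,None,fx=3,fy=3,interpolation=2))
a=cv2.imread("pics/top10.png")[190:290,260:390]
cv2.imwrite("pics/z10.png",cv2.resize(a,None,fx=6,fy=6,interpolation=2))
cv2.imwrite("pics/w10.png",cv2.imread("pics/wrist10.png"))
E
```

```text
16.775 [0.4623 0.0011 0.1402] y ang -4.7 z [-2.5e-03  3.0e-04 -1.0e+00] [-1.3 -0.2 -2. ] 0.0133 [-0.15  0.18  1.88 -0.    1.08 -0.07]
```

View pics/z7.png

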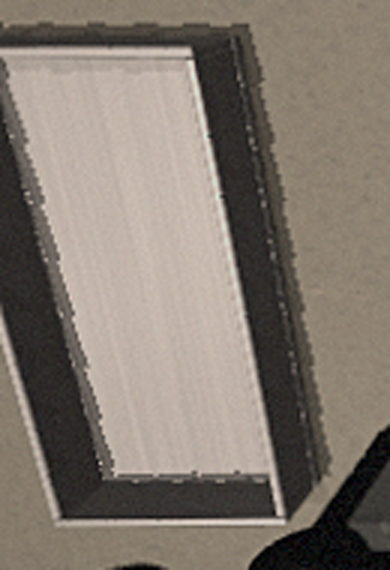

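View pics/z10.png

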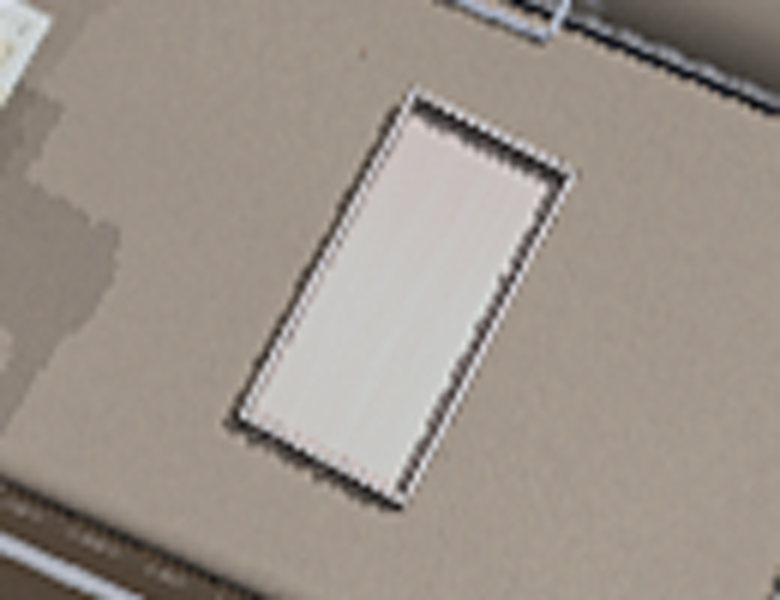

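View pics/w10.png

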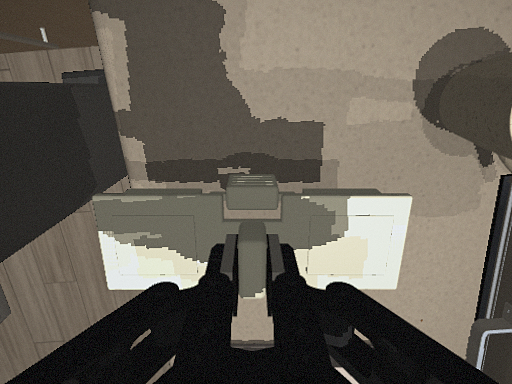

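The lid is held level by its ridge. I'll refine the tray position from both views.

```bash
python3 - <<'E'
from h import *
from scipy.spatial.transform import Rotation as Ro
K,D,R,t=cam("wrist")
s=telemetry.get_state();q=s["ee_rot"];M=Ro.from_quat(np.r_[q[1:],q[0]]).as_matrix();p=s["position"]
c=-R.T@t; Rc=M.T@R.T; cc=M.T@(c-p)
a=np.radians(85.32);y=np.array([np.cos(a),np.sin(a),0]);z=np.array([-8e-4,2e-4,-1]);z/=np.linalg.norm(z);x=np.cross(y,z);x/=np.linalg.norm(x);y=np.cross(z,x)
M7=np.c_[x,y,z];R7=M7@Rc;c7=np.array([.463,.0003,.223])+M7@cc
def r7(uv,zz):
    u=cv2.undistortPoints(np.array(uv,float).reshape(-1,1,2),K,D).reshape(-1,2)
    d=np.c_[u,np.ones(len(u))]@R7.T; return c7+d*((zz-c7[2])/d[:,2])[:,None]
def cr(P):
    print(P.round(4).tolist(),[round(float(np.linalg.norm(P[i]-P[(i+1)%len(P)])),4) for i in range(len(P))])
W=r7([(0+192/3-.3,120+46/3-.3),(287/3-.3,120+520/3-.3),(57/3-.3,120+521/3-.3)],.032);cr(W)
d=W[1]-W[0];print(np.degrees(np.arctan2(d[1],d[0])),"centre",(W[0]+W[2])/2)
g=lambda c:[[260+(x+.5)/6-.5,190+(y+.5)/6-.5] for x,y in c]
P=ray("top",g([(411,90),(574,176),(405,504),(236,416)]),.032);cr(P);print(P.mean(0))
for i,j in((0,3),(1,2)):
    d=P[i]-P[j];print(np.degrees(np.arctan2(d[1],d[0])))
E
```

```text
[[0.4146, -0.2017, 0.032], [0.6196, -0.2176, 0.032], [0.6112, -0.3157, 0.032]] [0.2057, 0.0984, 0.2273]
-4.453900148237486 centre [ 0.51286494 -0.25866992  0.032     ]
[[0.6184, -0.2164, 0.032], [0.61, -0.3155, 0.032], [0.4068, -0.2991, 0.032], [0.4129, -0.2001, 0.032]] [0.0995, 0.2038, 0.0992, 0.2062]
[ 0.51201557 -0.25780852  0.032     ]
-4.545635371509554
-4.621457176965944
```

arm_command:
  steps:
    - [[0,0,0],[2,-10,0],255]
    - [[0,0,0],[4,-20,0],255]
    - [[0,0,0],[5,-26,0],255]
    - [[0,0,0],[5,-26,0],255]
    - [[0,0,0],[5,-26,0],255]
    - [[0,0,0],[5,-26,0],255]
    - [[0,0,0],[5,-26,0],255]
    - [[0,0,0],[5,-26,0],255]
    - [[0,0,0],[5,-26,0],255]
    - [[0,0,0],[4,-25,0],255]
    - [[0,0,0],[3,-15,0],255]
    - [[0,0,0],[1.5,-7.5,0],255]
    - [[0,0,0],[0,0,-20],255]
    - [[0,0,0],[0,0,-25],255]
    - [[0,0,0],[0,0,-10],255]
    - [[0,0,0],[0,0,0],255]
    - [[0,0,0],[0,0,0],255]

```text
clock: 19.0
position: [0.5135, -0.2587, 0.0872]
ee_rot: [0.001, 0.735, 0.678, 0.0]
contact_force: [0.3, -0.5, -2.4]
width: 0.0131
```

```bash
python3 look.py 11 wrist top side
python3 - <<'E'
import cv2,numpy as np
a=cv2.imread("pics/wrist11.png");b=cv2.imread("pics/top11.png")[190:290,260:390];c=cv2.imread("pics/side11.png")[200:275,220:320]
cv2.imwrite("pics/z11.png",np.vstack([np.hstack([cv2.resize(b,(400,300)),cv2.resize(c,(400,300))]),cv2.copyMakeBorder(cv2.resize(a,(400,300)),0,0,0,400,0)]))
E
```

```text
19.0 [ 0.5135 -0.2587  0.0872] y ang -4.68 z [ 1.6e-03 -9.0e-04 -1.0e+00] [ 0.3 -0.5 -2.4] 0.0131 [-0.59  0.39  1.72  0.    1.03 -0.51]
```

View pics/z11.png

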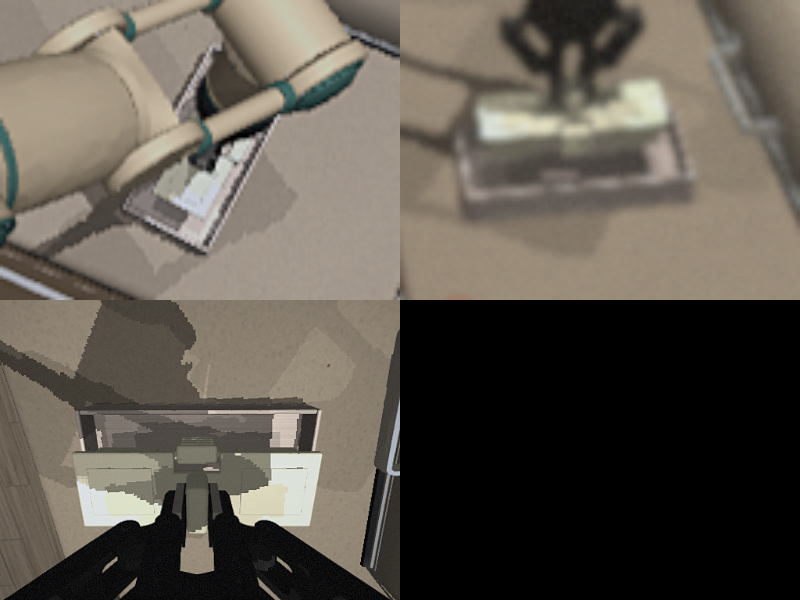

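```bash
python3 - <<'E'
from h import *
k=512/400
P=ray("wrist",[[79*k,111*k],[320*k,109*k]],.032);print(P,P.mean(0))
a=np.radians(-4.55);X=np.array([np.cos(a),np.sin(a),0]);Y=np.array([-X[1],X[0],0])
print("centre",P.mean(0)-Y*.05, np.linalg.norm(P[0]-P[1]))
a=cv2.imread("pics/wrist11.png")
C=np.array([.5125,-.2583,.032])
q=proj("wrist",[C+X*sx*l+Y*sy*w for l,w in((.104,.05),(.1,.046)) for sx,sy in((-1,1),(1,1),(1,-1),(-1,-1))])
for i in range(2):cv2.polylines(a,[np.int32(q[4*i:4*i+4].round())],True,(0,0,255),1)
cv2.imwrite("pics/o11.png",cv2.resize(a,(800,600)))
E
```

```text
[[ 0.41938264 -0.20318677  0.032     ]
 [ 0.62019394 -0.21808197  0.032     ]] [ 0.51978829 -0.21063437  0.032     ]
centre [ 0.51582184 -0.26047679  0.032     ] 0.20136296637397302
```

View pics/o11.png

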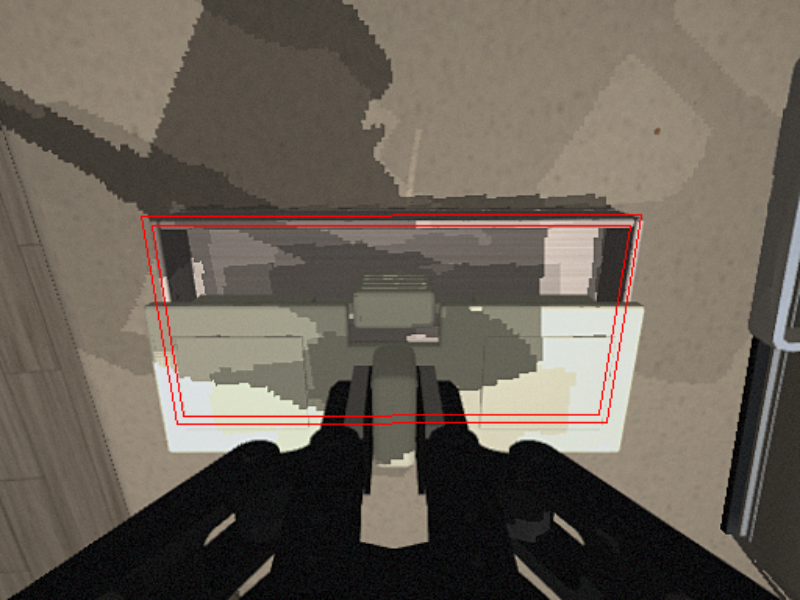

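The overlay matches the tray rim to within about 3 mm. I'll nudge by +1, -1.5 mm and lower.

arm_command:
  steps:
    - [[0,0,0],[1,-1.5,-8],255]
    - [[0,0,0],[0,0,-12],255]
    - [[0,0,0],[0,0,-11],255]
    - [[0,0,0],[0,0,-7],255]
    - [[0,0,0],[0,0,-4],255]
    - [[0,0,0],[0,0,0],255]
    - [[0,0,0],[0,0,0],255]

```text
clock: 20.02
position: [0.5141, -0.2601, 0.0446]
ee_rot: [0.0, 0.735, 0.678, 0.0]
contact_force: [0.1, 0.0, -1.9]
width: 0.0134
```

arm_command:
  steps:
    - [[0,0,0],[0,0,-1],255]
    - [[0,0,0],[0,0,-1],255]
    - [[0,0,0],[0,0,0],255]

```text
clock: 20.4
position: [0.5137, -0.26, 0.0423]
ee_rot: [0.0, 0.735, 0.678, 0.0]
contact_force: [-0.0, -0.0, -1.8]
width: 0.013
```

arm_command:
  steps:
    - [[0,0,0],[0,0,-1],255]
    - [[0,0,0],[0,0,0],255]

```text
clock: 20.65
position: [0.5139, -0.2601, 0.0416]
ee_rot: [0.0, 0.735, 0.678, 0.0]
contact_force: [0.1, -0.6, 0.0]
width: 0.0129
```

arm_command:
  steps:
    - [[0,0,0],[0,0,-0.7],255]
    - [[0,0,0],[0,0,0],255]

```text
clock: 20.9
position: [0.5139, -0.2601, 0.0416]
ee_rot: [0.0, 0.735, 0.678, 0.0]
contact_force: [-1.5, -0.1, 4.8]
width: 0.013
```

```bash
python3 look.py 12 wrist side
python3 - <<'E'
import cv2,numpy as np
a=cv2.imread("pics/wrist12.png");c=cv2.imread("pics/side12.png")[200:275,220:320]
cv2.imwrite("pics/z12.png",np.hstack([cv2.resize(a,(400,300)),cv2.resize(c,(400,300))]))
E
```

```text
20.9 [ 0.5139 -0.2601  0.0416] y ang -4.7 z [ 6.e-04 -4.e-04 -1.e+00] [-1.5 -0.1  4.8] 0.013 [-0.59  0.44  1.77 -0.    0.93 -0.51]
```

View pics/z12.png

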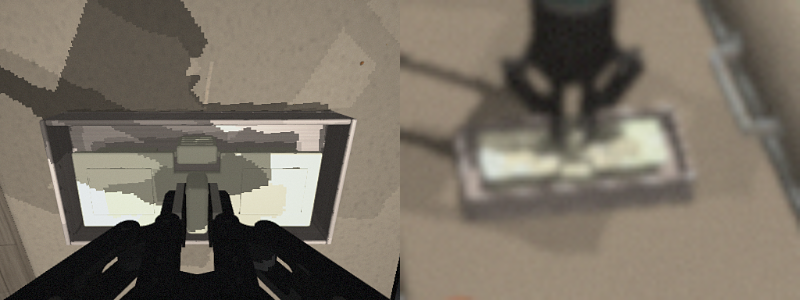

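The lid touched down at exactly the expected height and sits inside the walls. I'll release and rise.

arm_command:
  steps:
    - [[0,0,0],[0,0,0.7],200]
    - [[0,0,0],[0,0,0],120]
    - [[0,0,0],[0,0,0],60]
    - [[0,0,0],[0,0,0],60]
    - [[0,0,0],[0,0,0],60]
    - [[0,0,0],[0,0,10],60]
    - [[0,0,0],[0,0,30],60]
    - [[0,0,0],[0,0,50],60]
    - [[0,0,0],[0,0,50],60]
    - [[0,0,0],[0,0,50],60]
    - [[0,0,0],[-10,10,0],60]
    - [[0,0,0],[0,0,0],60]
    - [[0,0,0],[0,0,0],60]

```text
clock: 22.62
position: [0.503, -0.2495, 0.2299]
ee_rot: [-0.001, 0.735, 0.678, -0.0]
contact_force: [-0.5, 0.5, -0.1]
width: 0.0653
```

```bash
python3 look.py 13 wrist side top
python3 - <<'E'
import cv2,numpy as np
a=cv2.imread("pics/wrist13.png");c=cv2.imread("pics/side13.png")
cv2.imwrite("pics/w13.png",cv2.resize(a,(800,600)))
cv2.imwrite("pics/z13.png",np.hstack([cv2.resize(c[80:300,160:440],(400,300)),cv2.resize(c[200:275,220:320],(400,300))]))
E
```

```text
22.625 [ 0.503  -0.2495  0.2299] y ang -4.69 z [-0.0021  0.0013 -1.    ] [-0.5  0.5 -0.1] 0.0653 [-0.58  0.26  1.53 -0.    1.35 -0.5 ]
```

View pics/z13.png

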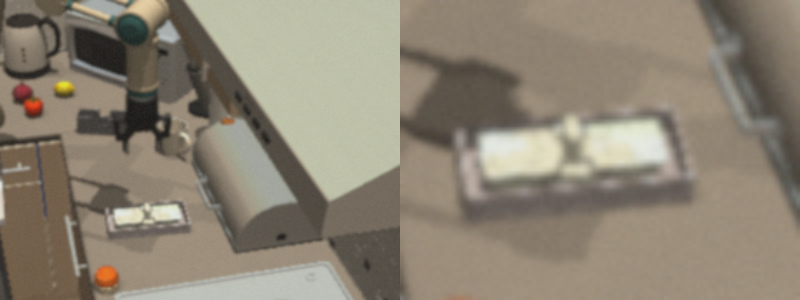

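View pics/w13.png

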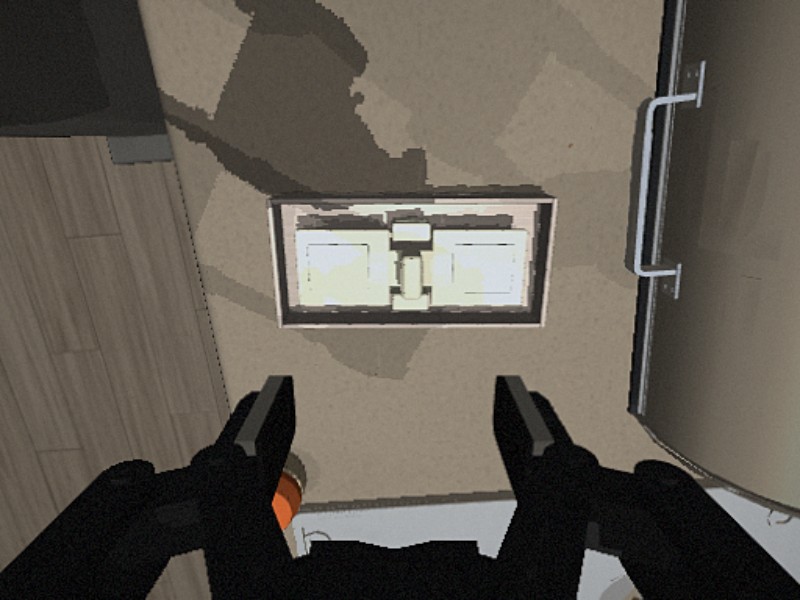

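The lid lies flat in the tray, ridge up, at about (411,270) and clear of all the walls. The gripper is free above it.

```bash
python3 -c "
from h import *
for th,z in(('mug',.096),('lemon',.03),('timer',.05)):
    for n in('top',):
        for q in finder.cut_out(n,th)[:1]:
            e=q['extent'];print(th,q['score'],ray(n,[[e[0]+e[2]/2,e[1]+e[3]/2]],z).round(3))
print(manip.sign_off())"
```

```text
mug 0.94 [[0.656 0.029 0.096]]
lemon 0.59 [[0.375 0.467 0.03 ]]
timer 0.71 [[ 0.367 -0.461  0.05 ]]
the job is handed in; nothing more can be done
None
```

The job is handed in at about 22.8 s. I pinched both tabs (jaw width 55.6 mm, fully in), lifted the lid off and set it flat on the free worktop between box and tray. I then let go, took the lid again by its ridge and lowered it into the tray until it touched the floor.

**Lid:** It touched down with the TCP at 41.6 mm (41.5 expected) and about 5 N of contact. The last wrist and side pictures show it flat, ridge up and clear of all four tray walls, with the gripper open about 0.19 m above where it released the lid.

**Worktop set-down:** Contact came about 2 mm higher than I calculated for the lid's underside. The fingertips may have touched first, so the lid could have dropped 1–2 mm when released there.

**Bystanders:** The lemon and timer read within 2 mm of their first positions. The mug reads about 8 mm from its first reading. I think the arm partly hid it in that last top picture, but I did not check. The arm never came near the mug, and no contact showed in the forces read after each move.

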